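# Rock the angle gauge on the crowned block and hold it on the mark

### The job

Clear the steel offcut off the crowned block by laying it on the plywood board and letting go of it. Then take the angle gauge by its grip, set its foot upright and square across the crest of the block, and rock it on the crown towards the index tab until its swinging pointer settles on the tab. Finish holding it there in the gripper, still and with its foot still resting on the crown; leave everything else on the bench where it is.

Things in the scene. Friction and masses are not known exactly. Their poses are not given: they have to be found in the camera images.
- offcut_centre (a point): Centre of the loose steel bar offcut, a plain block 30 x 90 x 28 mm (x, y, z), about 0.55 kg, that at the start lies balanced, about level, on the crown of the crowned block, its long side (y) roughly along the block's y. The point is at its centre, 14 mm above its underside.
- board: Thin plywood set-down board fixed on the bench, 150 x 130 mm (x, y) and 6 mm thick; it and the gauge stand on opposite sides of the crowned block, either way round. Origin at the centre of its underside (its top is 6 mm higher).
- block: Crowned steel block fixed to the bench: 60 mm (x) by 80 mm (y), 60 mm high at its crest. Its top is a convex cylinder surface of radius 90 mm about a line along the block's x, so it falls away by 9 mm to its +y and -y edges. The flange at its foot is 60 x 130 x 10 mm. Origin at the centre of its underside; the crest is 60 mm straight above it.
- gauge_grip (a point): Centre of the grip block (20 x 44 x 46 mm in x, y, z), the top of the loose angle gauge, 168 mm tall and about 0.4 kg, standing upright on the bench. Pinch it across x. Axes: z up through the gauge, x out of the dial face (away from the robot), y along the foot. The foot's flat underside is 145 mm below this point; the dial (112 mm across, 14 mm thick) has its centre 75 mm below it.
- gauge_foot (a point): Centre of the flat underside of the gauge's foot bar (26 x 130 x 12 mm in x, y, z), with the gauge's axes.
- pointer (a joint): Angle (rad) of the gauge's swinging black pointer, which hangs plumb from the dial's centre on the front of the dial, swings freely and settles in under a second. 0 when it points to the middle of the foot; positive when its tip is nearer the foot's +y end, as when the gauge's +y end is lowered: it then equals the gauge's tilt.
- tab (a joint): Angle (rad), measured like the pointer's, of the index tab on the lower rim of the dial: a dark tab 6 mm wide and 13 mm long, set 0.16 to 0.32 rad towards the foot's +y end. It keeps its place on the gauge. The pointer is on it when the two angles agree.
- pointer_tip (a point): Tip of the pointer, 48 mm from its pivot at the dial's centre.
- tab_mid (a point): Middle of the index tab's inner part, 48 mm from the dial's centre, where the pointer tip must come.
- table: The dark steel bench top, its surface at z = 0.
- segment_a: Bystander: curved steel segment about 70 x 25 mm, 34 mm high, behind the crowned block. Origin at its underside.
- segment_b: Bystander: curved steel segment about 70 x 25 mm, 34 mm high, behind the crowned block. Origin at its underside.
- bushing_a: Bystander: white plastic bushing, 34 mm across, 22 mm high. Origin at the centre of its underside.
- bushing_b: Bystander: white plastic bushing, 34 mm across, 22 mm high. Origin at the centre of its underside.
- bushing_c: Bystander: white plastic bushing, 34 mm across, 22 mm high. Origin at the centre of its underside.
- coupling: Bystander: black pipe coupling standing on end, 64 mm across, 55 mm high. Origin at the centre of its underside.
- wrench: Bystander: steel wrench lying on the bench. Origin at its underside.

How it is judged:
By the outcome, as a careful person would: the job done as asked, in the order asked, and still so for the second after the job is handed in, while the arm keeps its last pose, push and grip.
It also fails if it takes over 67 s, if anything falls off the work surface, if the arm or the gripper's body presses on something with over 40 N, if the wrist force passes 120 N, or if a joint passes its speed limit or range.

### The arm

A 6-joint arm with a two-finger parallel gripper is mounted at the origin on the work surface. World frame = base frame: x ahead of the robot, y to its left, z up, the work surface at z = 0. Lengths are in m, angles in degrees, forces in N, time in s.
With the tool pointing down it reaches from about 0.375 to 0.9 m from the base axis. Payload 3.1 kg.
Tool frame: the origin (TCP) lies midway between the tips of the shut fingers; the grasp point (between the pads) lies 19 mm behind it; z points along the fingers, y is the direction in which the jaws open and shut (so a half turn about z gives the same grasp; the last joint's range is limited). The gripper opens to 87 mm and grips with 3 to 60 N. Pads are 19 mm wide; open, the fingers measure 117 mm over their backs; the gripper's body (75 mm by 190 mm) begins 51 mm behind the grasp point.
Start: joints at [62.366, 30.224, 82.088, -0, 67.689, -10.227], TCP at [0.187, 0.596, 0.223] pointing down, gripper open.
Joint ranges: [-176.69, 176.69], [-43.24, 126.21], [12.49, 139.97], [-82, 262], [0, 151.66], [-163.58, 163.58]. Speed limits (degrees/s): [159.86, 159.86, 180, 180, 180, 180].

### API

Orientations are given as a 3x3 rotation matrix whose columns are the frame's x, y, z axes.
In Python, from rig import status, vision, bot, models gives the robot as it stands.
- The arm moves only by the tool send_rows, never from a script. Its argument "moves" is a list of rows, each a list of 7 numbers: the shift along the tool's x, y, z in units of 25 mm (1.0 is 25 mm), then the turn, a rotation vector about the tool's x, y, z in units of 10 degrees (1.0 is 10 degrees), then the closure, from -1 (fully open) to 1 (shut), so that 0 is half open. In form: [[dx, dy, dz, rx, ry, rz, hand], ...]. A call has 1 to 12 rows; each row shifts and turns the commanded pose from where the row before left it, along the tool's axes as they then stand; what a row does not reach is not made up. A row lasts 1/8 s, in which the tool goes at most 62.5 mm and 10.7 degrees, less where a joint would pass 70% of its speed; a pose out of reach is approached as far as the arm can. A call is refused whole if a number of a shift passes 1 or a number of a turn 1, either way. A call with a gripper value outside its range is refused whole. The fingers move at their own pace and stop on an object; the grip force is fixed at half the most. Time passes only in rows, so rows that do not move let the fingers close. It gives the time, the measured TCP pose, the force and the opening at its end, in the units of the state.
- status.read_state(): the state, without advancing time (a new reading comes with each control period).
- vision.capture(name): name is "scene" or "top"; returns a dict with "img" (384x512x3 uint8, red, green, blue), "depth" (384x512 float32, m along the optical axis (not along the pixel's ray), 0 where there is no reading), "fx", "fy", "cx", "cy" (pixels), "pose" (4x4, takes a point from camera to world coordinates). Camera axes: x right, y up, looking along -z (the intrinsics and any distortion apply to the point x, -y, -z); pixel columns grow to the right and rows downward; lengths in m; the calibration is good to about 2 mm. A picture is of the moment at which its call begins.
- bot.hand_in(): hands the job in, once; it reports no verdict.
Trained networks look in the newest picture that a camera, given by its name, has taken for a name from the list of things; names that differ only in an ending like _2 or _b are one class to them, and where a whole thing is asked for, a point or a joint stands for the part that bears it (a point fixed in the world has none). Each returns a list of dicts, best first, with "confidence" (0 to 1); they miss things now and then, are a little off and sometimes report something else, mostly with a low value. They report only what shows in the picture. A call takes as long as a camera call.
- models.masks_of(camera, name): "mask" (384x512 bool, what is visible of it) and "extent" ([left, top, right, bottom] in pixels, round what is visible of it).
- models.landmark_of(camera, name): "point" ([column, row] in pixels: a listed point, or the origin of a listed thing).
The state is a dict: "time_s": time; "joint_positions": joint angles; "qvel": joint speeds; "tau": joint torques, N m; "position": TCP position; "tcp_rot": TCP orientation; "force": force on the tool from outside, world axes, zero at the start; "moment": the same for the moment, N m; "opening": opening from 0.0 (shut) to 1.0 (fully open).
Only numpy, scipy, OpenCV 4.12 (cv2) and the standard library are available. Lean on these libraries where they do the work, as an engineer would, in place of code of your own. Each camera call takes 0.05 s, during which the arm holds its last target.

## Working session

There is one attempt and no reset: what is moved stays moved. The work goes in short steps, Python scripts to look and compute and a tool call to move; the robot and the scene stay as the last step left them, time stands still between calls to the robot, and variables do not carry over. Pictures are saved under pics/ and viewed, and the job is handed in when it is done.

Besides the shell and the picture viewer there is one more tool, called after "Request:" as name([rows], argument=value, ...), one row to a line, values as JSON. send_rows: Moves the arm, as the interface text tells. Its arguments: {"type":"object","properties":{"moves":{"type":"array"}},"required":["moves"]}

```bash
mkdir -p pics; ls; python3 - <<'E'
from rig import status, vision, bot, models
import cv2,json
for n in ("scene","top"):
    c=vision.capture(n); cv2.imwrite(f"pics/{n}0.png",c["img"][:,:,::-1])
    print(n,c["fx"],c["fy"],c["cx"],c["cy"],c["pose"].round(3).tolist())
s=status.read_state(); print(s)
E
```

```text
pics
scene 417.4086671904646 417.4086671904646 256.27519980093007 190.82036216395315 [[0.333, -0.605, 0.723, 1.315], [0.943, 0.204, -0.264, -0.164], [0.012, 0.77, 0.638, 0.773], [0.0, 0.0, 0.0, 1.0]]
top 371.9685800636151 371.9685800636151 258.60925374715237 201.01662139799205 [[0.026, 0.993, -0.113, 0.453], [-1.0, 0.027, 0.007, 0.094], [0.01, 0.113, 0.994, 1.209], [0.0, 0.0, 0.0, 1.0]]
{'time_s': 0.1, 'joint_positions': array([ 6.23681880e+01,  3.02718266e+01,  8.21481977e+01, -2.41904662e-03,
        6.76866369e+01, -1.02274508e+01]), 'qvel': array([ 0.00229606, -0.08684748, -0.15648934,  0.06056204,  0.10138733,
       -0.06623107]), 'tau': array([-5.31672358e-04, -4.40989602e+01, -1.77148962e+01,  6.34513074e-02,
        5.34246094e-02, -4.39819803e-05]), 'position': array([0.1866309, 0.5958175, 0.2216936]), 'tcp_rot': array([[-9.54222248e-01,  2.99097333e-01, -8.28777930e-04],
       [ 2.99098339e-01,  9.54220836e-01, -1.66738160e-03],
       [ 2.92127780e-04, -1.83893872e-03, -9.99998266e-01]]), 'force': array([-0.01849051, -0.68242854,  0.09270697]), 'moment': array([ 0.00508317, -0.00660559, -0.06248289]), 'opening': 1.000632077639577}
```

View pics/scene0.png

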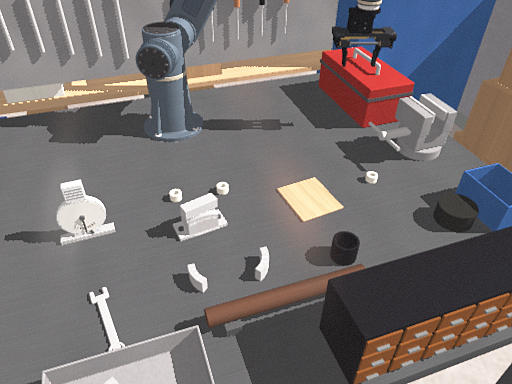

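View pics/top0.png

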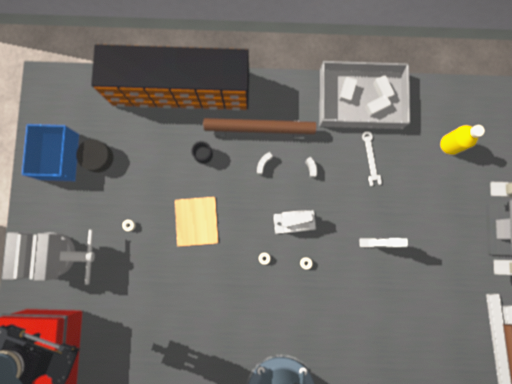

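```bash
cat > h.py <<'E'
import numpy as np, cv2
from rig import status, vision, bot, models
def cap(n,save=None):
    c=vision.capture(n)
    if save: cv2.imwrite(f"pics/{save}.png",c["img"][:,:,::-1])
    return c
def world(c):
    d=c["depth"]; v,u=np.mgrid[0:d.shape[0],0:d.shape[1]]
    p=np.stack([(u-c["cx"])/c["fx"]*d,-(v-c["cy"])/c["fy"]*d,-d],-1)
    w=p@c["pose"][:3,:3].T+c["pose"][:3,3]
    w[d<=0]=np.nan
    return w
def ray_z(c,u,v,z):
    r=c["pose"][:3,:3]@np.array([(u-c["cx"])/c["fx"],-(v-c["cy"])/c["fy"],-1.])
    o=c["pose"][:3,3]; return o+r*(z-o[2])/r[2]
def proj(c,P):
    P=np.atleast_2d(P); q=(P-c["pose"][:3,3])@c["pose"][:3,:3]
    return np.stack([c["cx"]+c["fx"]*q[:,0]/-q[:,2], c["cy"]+c["fy"]*q[:,1]/q[:,2]],-1)
def tri(c1,u1,c2,u2):
    A=[];b=[]
    for c,u in((c1,u1),(c2,u2)):
        r=c["pose"][:3,:3]@np.array([(u[0]-c["cx"])/c["fx"],-(u[1]-c["cy"])/c["fy"],-1.]); r/=np.linalg.norm(r)
        M=np.eye(3)-np.outer(r,r); A.append(M); b.append(M@c["pose"][:3,3])
    x=np.linalg.lstsq(np.vstack(A),np.hstack(b),rcond=None)[0]; return x
E
python3 - <<'E'
from h import *
C={n:cap(n) for n in("scene","top")}
np.set_printoptions(precision=4,suppress=True)
Z={"offcut_centre":.074,"board":0,"block":0,"gauge_grip":.145,"gauge_foot":0,"pointer_tip":.022,"tab_mid":.025}
for n,z in Z.items():
    us={}
    for k,c in C.items():
        r=models.landmark_of(k,n)
        for q in r[:2]: print(n,k,q["confidence"],np.round(q["point"],1),ray_z(c,*q["point"],z))
        if r: us[k]=r[0]["point"]
    if len(us)==2: print("   tri",tri(C["scene"],us["scene"],C["top"],us["top"]))
for n in("offcut_centre","board","block","gauge_grip"):
    for k,c in C.items():
        W=world(c)
        for q in models.masks_of(k,n)[:1]:
            m=q["mask"]; p=W[m]; p=p[~np.isnan(p).any(1)]
            print(n,k,q["confidence"],q["extent"],m.sum(),np.percentile(p,[2,50,98],axis=0).tolist() )
            if n in("board",) or k=="top":
              zz=p[p[:,2]>np.percentile(p[:,2],90)-.006] if n!="board" else p
              r=cv2.minAreaRect(zz[:,:2].astype(np.float32)*1000); print("   rect",r,"ztop",np.median(zz[:,2]))
E
```

```text
offcut_centre scene 0.77 [200.  206.7] [ 0.5376 -0.0295  0.074 ]
offcut_centre scene 0.51 [ 87.9 235.2] [ 0.551  -0.2972  0.074 ]
offcut_centre top 0.67 [296. 223.] [ 0.5182 -0.0302  0.074 ]
   tri [ 0.5197 -0.0292  0.0588]
board scene 0.63 [308.6 198. ] [0.5179 0.2858 0.    ]
board top 0.78 [197.4 219.6] [0.5248 0.2823 0.    ]
board top 0.15 [200.7 153.2] [0.7452 0.2813 0.    ]
   tri [0.5246 0.2816 0.0065]
block scene 0.77 [201.9 228. ] [ 0.5381 -0.0301 -0.    ]
block scene 0.65 [371.4 183.2] [0.5163 0.4924 0.    ]
block top 0.87 [293.6 221.7] [ 0.5264 -0.0304  0.    ]
block top 0.59 [201.7 154. ] [0.7426 0.2779 0.    ]
   tri [ 0.5274 -0.0299 -0.0101]
gauge_grip scene 0.6 [ 73.5 190.6] [ 0.467  -0.3093  0.145 ]
gauge_grip top 0.88 [391.1 240.2] [ 0.4723 -0.2949  0.145 ]
   tri [ 0.4717 -0.3021  0.1456]
gauge_foot scene 0.98 [ 91.5 234.5] [ 0.4704 -0.3025  0.    ]
gauge_foot top 0.59 [380.1 242.8] [ 0.4656 -0.3119  0.    ]
gauge_foot top 0.48 [265.4 163.4] [0.7169 0.066  0.    ]
   tri [ 0.4662 -0.3076 -0.0017]
pointer_tip scene 0.54 [ 87.9 232.5] [ 0.4843 -0.3067  0.022 ]
tab_mid 
[... 1914 characters left out ...]
.24469757080078), 14.720988273620605) ztop 0.08614891468164054
gauge_grip scene 0.61 [56.5, 182.7, 116.7, 244.9] 2275 [[0.4583246180665788, -0.36547592248743593, 0.0031673332249397214], [0.47598708410878066, -0.30896375942652765, 0.0734236050078213], [0.482581351502935, -0.25523947613539244, 0.16804673886641514]]
gauge_grip top 0.62 [359.2, 236.9, 405.6, 246.9] 323 [[0.4558758976078589, -0.3274913929920577, 0.0072811678985850396], [0.4664023927887368, -0.28732399350673377, 0.12012465308705833], [0.4771727383981243, -0.2500297576820859, 0.16896321355470362]]
   rect ((466.0820617675781, -308.7561340332031), (19.498580932617188, 44.460060119628906), 1.5143059492111206) ztop 0.16614495307514487
```

```bash
python3 - <<'E'
from h import *
np.set_printoptions(precision=4,suppress=True)
a=cap("scene");b=cap("top")
A=cv2.resize(a["img"][175:250,40:240],None,fx=4,fy=4,interpolation=cv2.INTER_CUBIC)
B=cv2.resize(b["img"][200:255,265:415],None,fx=5,fy=5,interpolation=cv2.INTER_CUBIC)
B=cv2.copyMakeBorder(B,0,0,0,50,cv2.BORDER_CONSTANT)
cv2.imwrite("pics/z1.png",np.vstack([A,B])[:,:,::-1])
Wb=world(b);Wa=world(a)
for n,W in(("top",Wb),("scene",Wa)):
  P=W.reshape(-1,3);P=P[~np.isnan(P).any(1)]
  t=P[(abs(P[:,2])<.02)&(P[:,0]>.3)&(P[:,0]<.65)&(abs(P[:,1])<.2)]
  print(n,"table z",np.median(t[:,2]))
  R=P[(abs(P[:,0]-.53)<.08)&(abs(P[:,1]+.03)<.1)]
  o=R[R[:,2]>.078]
  A_=np.c_[o[:,:2]-[.53,-.03],np.ones(len(o))]; print("  off top plane",np.linalg.lstsq(A_,o[:,2],rcond=None)[0],cv2.minAreaRect((o[:,:2]*1000).astype(np.float32)))
  f=R[(R[:,2]>.006)&(R[:,2]<.016)]; print("  flange",cv2.minAreaRect((f[:,:2]*1000).astype(np.float32)),len(f))
  f=R[(R[:,2]>.006)&(R[:,2]<.066)]; print("  block",cv2.minAreaRect((f[:,:2]*1000).astype(np.float32)),len(f))
  G=P[(abs(P[:,0]-.47)<.06)&(abs(P[:,1]+.3)<.09)]
  for lo,hi in((.006,.02),(.03,.11),(.125,.16),(.16,.175)):
    f=G[(G[:,2]>lo)&(G[:,2]<hi)]; print("  gauge",lo,hi,cv2.minAreaRect((f[:,:2]*1000).astype(np.float32)),f.mean(0),len(f))
E
```

```text
top table z -0.0018722922861007518
  off top plane [ 0.0127 -0.0056  0.086 ] ((529.9550170898438, -30.494033813476562), (29.92278480529785, 89.57801055908203), 14.666593551635742)
  flange ((540.6449584960938, -29.47795867919922), (91.19853210449219, 129.78787231445312), 7.4080634117126465) 180
  block ((540.62744140625, -29.425384521484375), (91.2816390991211, 129.7828826904297), 7.485876560211182) 439
  gauge 0.006 0.02 ((466.0379943847656, -292.5055847167969), (22.411157608032227, 98.55205535888672), 1.5101604461669922) [ 0.4659 -0.2707  0.0103] 96
  gauge 0.03 0.11 ((466.7528991699219, -283.23602294921875), (14.09376049041748, 60.537010192871094), 8.592973709106445) [ 0.4655 -0.2678  0.0854] 72
  gauge 0.125 0.16 ((471.54681396484375, -297.8759765625), (14.77331256866455, 35.857818603515625), 36.15022659301758) [ 0.4671 -0.2914  0.1465] 40
  gauge 0.16 0.175 ((466.0793151855469, -308.486083984375), (19.513975143432617, 44.6343879699707), 1.5350407361984253) [ 0.4652 -0.3087  0.1657] 118
scene table z -1.6145380033083523e-05
  off top plane [-0.1129 -0.0186  0.0869] ((532.17858886
[... 227 characters left out ...]
3125, -32.02703094482422), (64.04806518554688, 130.14617919921875), 7.396155834197998) 933
  gauge 0.006 0.02 ((468.58099365234375, -309.96783447265625), (30.388614654541016, 130.08297729492188), 1.81939697265625) [ 0.4736 -0.3106  0.0116] 385
  gauge 0.03 0.11 ((473.957275390625, -309.4626159667969), (24.46775245666504, 111.64110565185547), 5.369404315948486) [ 0.4755 -0.3093  0.0723] 1162
  gauge 0.125 0.16 ((476.0985107421875, -306.0163879394531), (20.201396942138672, 47.96586608886719), 24.818706512451172) [ 0.4772 -0.3088  0.1427] 260
  gauge 0.16 0.175 ((469.12469482421875, -309.39752197265625), (23.441471099853516, 43.742774963378906), 1.6607048511505127) [ 0.4716 -0.3093  0.1665] 161
```

View pics/z1.png

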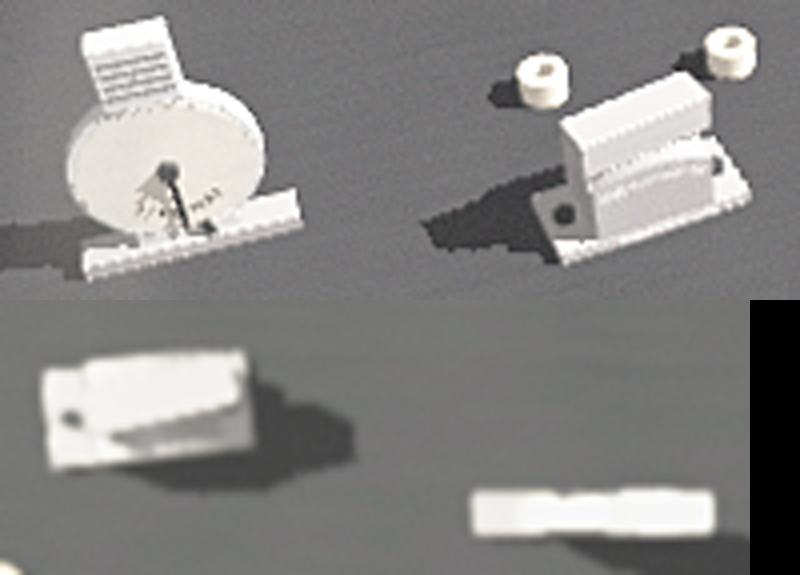

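Request:
send_rows([
  [-0.98, -0.94, 0, 0, 0, 0, -1],
  [-0.98, -0.94, 0, 0, 0, 0, -1],
  [-0.98, -0.94, 0, 0, 0, 0, -1],
  [-0.98, -0.94, 0, 0, 0, 0, -1],
  [-0.98, -0.94, 0, 0, 0, 0, -1],
  [-0.98, -0.94, 0, 0, 0, 0, -1],
  [-0.98, -0.94, 0, 0, 0, 0, -1],
  [-0.98, -0.94, 0, 0, 0, 0, -1],
  [-0.98, -0.94, 0, 0, 0, 0, -1],
  [-0.98, -0.94, 0, 0, 0, 0, -1],
  [-0.98, -0.94, 0, 0, 0, 0, -1],
  [-0.98, -0.94, 0, 0, 0, 0, -1],
])

```text
time_s: 2.9
position: [0.3838, 0.2384, 0.2228]
tcp_rot: [[-0.954, 0.299, 0.001], [0.299, 0.954, 0.0], [-0.001, 0.0, -1.0]]
force: [0.3, 0.3, -0.2]
opening: 0.998
```

Request:
send_rows([
  [-0.98, -0.94, 0, 0, 0, 0, -1],
  [-0.98, -0.94, 0, 0, 0, 0, -1],
  [-0.98, -0.94, 0, 0, 0, 0, -1],
  [-0.98, -0.94, 0, 0, 0, 0, -1],
  [-0.98, -0.94, 0, 0, 0, 0, -1],
  [-0.98, -0.94, 0, 0, 0, 0, -1],
  [-0.98, -0.94, 0, 0, 0, 0, -1],
  [-0.98, -0.94, 0, 0, 0, 0, -1],
  [-0.98, -0.94, 0, 0, 0, 0, -1],
])

```text
time_s: 4.03
position: [0.5308, -0.0295, 0.2227]
tcp_rot: [[-0.954, 0.299, 0.0], [0.299, 0.954, -0.0], [-0.0, 0.0, -1.0]]
force: [-0.6, -0.2, 0.1]
opening: 1.002
```

Request:
send_rows([
  [0, 0, 0.6, 0, 0, 0.96, -1],
  [0, 0, 0.6, 0, 0, 0.96, -1],
  [0, 0, 0.6, 0, 0, 0.96, -1],
  [0, 0, 0.6, 0, 0, 0.96, -1],
  [0, 0, 0.6, 0, 0, 0.96, -1],
  [0, 0, 0.6, 0, 0, 0.96, -1],
  [0, 0, 0, 0, 0, 0, -1],
  [0, 0, 0, 0, 0, 0, -1],
])

```text
time_s: 5.03
position: [0.5307, -0.0286, 0.133]
tcp_rot: [[-0.261, 0.965, 0.001], [0.965, 0.261, -0.0], [-0.001, 0.001, -1.0]]
force: [-0.8, 0.2, 0.4]
opening: 1.001
```

Request:
send_rows([
  [-0.06, 0, 0.67, 0, 0, 0, -1],
  [0, 0, 0.67, 0, 0, 0, -1],
  [0, 0, 0.67, 0, 0, 0, -1],
  [0, 0, 0.67, 0, 0, 0, -1],
  [0, 0, 0, 0, 0, 0, -1],
  [0, 0, 0, 0, 0, 0, 0],
  [0, 0, 0, 0, 0, 0, 1],
  [0, 0, 0, 0, 0, 0, 1],
  [0, 0, 0, 0, 0, 0, 1],
  [0, 0, 0, 0, 0, 0, 1],
])

```text
time_s: 6.28
position: [0.5307, -0.0299, 0.0657]
tcp_rot: [[-0.259, 0.966, 0.0], [0.966, 0.259, -0.0], [-0.0, 0.0, -1.0]]
force: [0.2, 0.2, -0.3]
opening: 0.518
```

```bash
python3 - <<'E'
from h import *
a=cap("scene");s=status.read_state();print(s["position"],s["force"],s["moment"],s["opening"])
cv2.imwrite("pics/g1.png",cv2.resize(a["img"][130:260,140:290],None,fx=4,fy=4)[:,:,::-1])
E
```

```text
[ 0.53062015 -0.02989047  0.0655975 ] [ 0.18953378 -0.01655277  0.89099032] [-0.09112522  0.01710058  0.0042326 ] 0.47002152394697183
```

View pics/g1.png

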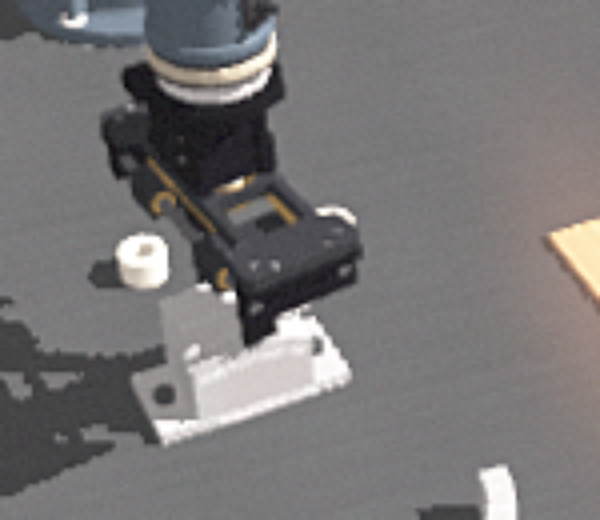

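Request:
send_rows([
  [0, 0, 0, 0, 0, 0, 1],
  [0, 0, 0, 0, 0, 0, 1],
  [0, 0, 0, 0, 0, 0, 1],
  [0, 0, 0, 0, 0, 0, 1],
])

```text
time_s: 6.82
position: [0.5309, -0.0298, 0.0656]
tcp_rot: [[-0.259, 0.966, 0.0], [0.966, 0.259, -0.0], [-0.0, 0.0, -1.0]]
force: [0.7, 0.8, -0.3]
opening: 0.343
```

```bash
python3 - <<'E'
from h import *
a=cap("scene");s=status.read_state();print(s["position"],s["force"],s["moment"],s["opening"])
cv2.imwrite("pics/g2.png",cv2.resize(a["img"][130:260,140:290],None,fx=4,fy=4)[:,:,::-1])
E
```

```text
[ 0.53087646 -0.02989214  0.0655523 ] [ 1.24553071  0.58194487 -1.03035542] [ 0.05844472 -0.07720526  0.01278073] 0.3394791191668655
```

View pics/g2.png

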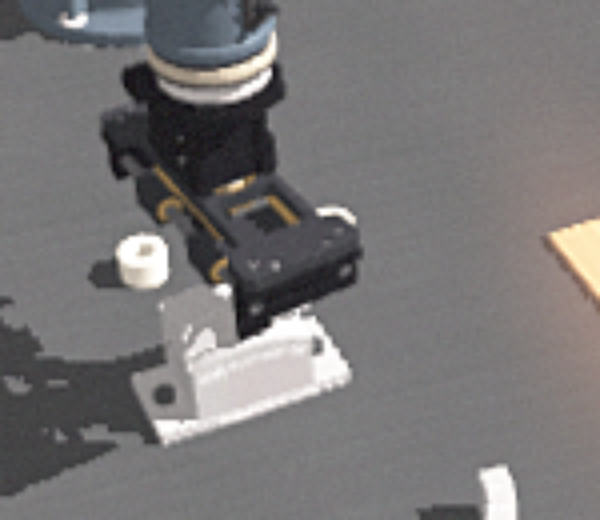

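Request:
send_rows([
  [0, 0, -0.4, 0, 0, 0, 1],
  [0, 0, -0.8, 0, 0, 0, 1],
  [0, 0, -0.8, 0, 0, 0, 1],
  [0.95, 0.21, -0.4, 0, 0, 0, 1],
  [0.95, 0.21, 0, 0, 0, 0, 1],
  [0.95, 0.21, 0, 0, 0, 0, 1],
  [0.95, 0.21, 0, 0, 0, 0, 1],
  [0.95, 0.21, 0, 0, 0, 0, 1],
  [0.95, 0.21, 0, 0, 0, 0, 1],
  [0.95, 0.21, 0, 0, 0, 0, 1],
  [0.95, 0.21, 0, 0, 0, 0, 1],
])

```text
time_s: 8.25
position: [0.5205, 0.165, 0.1251]
tcp_rot: [[-0.259, 0.966, -0.003], [0.966, 0.259, -0.001], [0.0, -0.003, -1.0]]
force: [0.4, 0.2, -4.9]
opening: 0.342
```

Request:
send_rows([
  [0.95, 0.21, 0, 0, 0, 0, 1],
  [0.95, 0.21, 0.4, 0, 0, 0, 1],
  [0.95, 0.21, 0.8, 0, 0, 0, 1],
  [0.95, 0.21, 0.8, 0, 0, 0, 1],
  [0.95, 0.21, 0.8, 0, 0, 0, 1],
  [0, 0, 0.8, 0, 0, 0, 1],
  [0, 0, 0, 0, 0, 0, 1],
  [0, 0, 0, 0, 0, 0, 1],
])

```text
time_s: 9.25
position: [0.5166, 0.2857, 0.0358]
tcp_rot: [[-0.258, 0.966, -0.0], [0.966, 0.258, -0.0], [-0.0, -0.0, -1.0]]
force: [-0.3, -0.5, -5.7]
opening: 0.342
```

```bash
python3 - <<'E'
from h import *
a=cap("scene");s=status.read_state();print(s["position"],s["force"],s["moment"],s["opening"])
cv2.imwrite("pics/g3.png",cv2.resize(a["img"][100:240,240:380],None,fx=4,fy=4)[:,:,::-1])
E
```

```text
[0.51709958 0.28576727 0.03626049] [ 0.47833686 -0.01645051 -6.08928661] [-0.09894542  0.02918253 -0.06799646] 0.3396416405733341
```

View pics/g3.png

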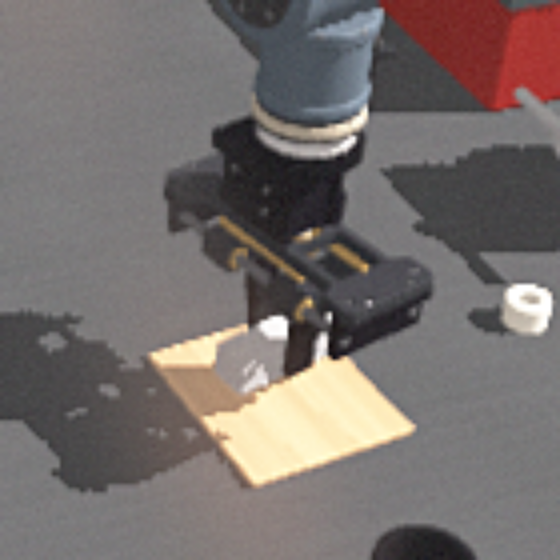

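Request:
send_rows([
  [0, 0, 0.4, 0, 0, 0, 1],
  [0, 0, 0.3, 0, 0, 0, 1],
  [0, 0, 0.1, 0, 0, 0, 1],
  [0, 0, 0.04, 0, 0, 0, 1],
  [0, 0, 0, 0, 0, 0, 1],
])

```text
time_s: 9.93
position: [0.5167, 0.286, 0.0145]
tcp_rot: [[-0.259, 0.966, 0.0], [0.966, 0.259, 0.0], [-0.0, 0.0, -1.0]]
force: [0.1, 0.3, -5.8]
opening: 0.34
```

Request:
send_rows([
  [0, 0, 0.04, 0, 0, 0, 1],
  [0, 0, 0.04, 0, 0, 0, 1],
  [0, 0, 0.02, 0, 0, 0, 1],
])

```text
time_s: 10.3
position: [0.5167, 0.286, 0.012]
tcp_rot: [[-0.259, 0.966, 0.0], [0.966, 0.259, -0.0], [-0.0, 0.0, -1.0]]
force: [0.0, -0.5, -6.8]
opening: 0.341
```

Request:
send_rows([
  [0, 0, 0.04, 0, 0, 0, 1],
  [0, 0, 0, 0, 0, 0, 1],
])

```text
time_s: 10.55
position: [0.5167, 0.286, 0.0116]
tcp_rot: [[-0.259, 0.966, 0.0], [0.966, 0.259, 0.0], [-0.0, 0.0, -1.0]]
force: [-1.2, -0.5, -0.7]
opening: 0.343
```

Request:
send_rows([
  [0, 0, 0, 0, 0, 0, 0],
  [0, 0, 0, 0, 0, 0, 0],
  [0, 0, 0, 0, 0, 0, 0],
  [0, 0, 0, 0, 0, 0, -0.5],
  [0, 0, -0.2, 0, 0, 0, -0.5],
  [0, 0, -0.5, 0, 0, 0, -0.5],
  [0, 0, -0.8, 0, 0, 0, -0.5],
  [0, 0, -1, 0, 0, 0, -0.5],
  [0, 0, -1, 0, 0, 0, -0.5],
])

```text
time_s: 11.68
position: [0.5168, 0.2861, 0.1002]
tcp_rot: [[-0.259, 0.966, 0.001], [0.966, 0.259, 0.0], [0.0, 0.001, -1.0]]
force: [-0.1, 0.5, -0.8]
opening: 0.752
```

```bash
python3 - <<'E'
from h import *
a=cap("scene","s4");s=status.read_state();print(s["position"],s["force"],s["moment"],s["opening"],s["joint_positions"])
cv2.imwrite("pics/g4.png",cv2.resize(a["img"][100:240,240:380],None,fx=4,fy=4)[:,:,::-1])
E
```

```text
[0.51882981 0.28687151 0.10346097] [0.02603699 1.0365997  2.16127189] [-0.10985513 -0.00048945 -0.04004698] 0.7513064199482122 [1.81464234e+01 3.66128249e+01 9.29042286e+01 3.88137725e-03
 5.00860588e+01 3.13787543e+00]
```

View pics/g4.png

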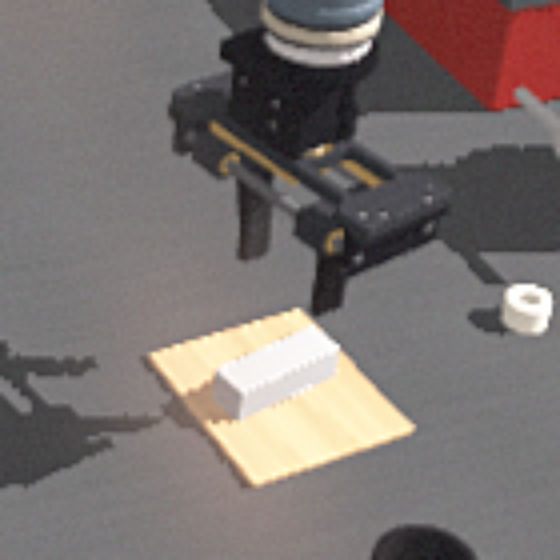

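```bash
cat > fit.py <<'E'
from h import *
from scipy.optimize import minimize
def box(cx,cy,z0,z1,lx,ly): return np.array([[cx+sx*lx/2,cy+sy*ly/2,z] for sx in(-1,1) for sy in(-1,1) for z in(z0,z1)])
def block_parts():
    top=[[sx*.03,y,.06-(.09-np.sqrt(.09**2-y*y))] for sx in(-1,1) for y in np.linspace(-.04,.04,17)]
    return [box(0,0,0,.01,.06,.13),np.vstack([np.array(top),box(0,0,0,.005,.06,.08)])]
def gauge_parts():
    t=np.linspace(0,2*np.pi,60); d=np.vstack([np.c_[np.full(60,s*.007),.056*np.cos(t),.07+.056*np.sin(t)] for s in(-1,1)])
    return [box(0,0,0,.012,.026,.13),d,box(0,0,.122,.168,.02,.044)]
S=8
def sil(c,parts,R,t,win):
    x0,y0,x1,y1=win; m=np.zeros(((y1-y0)*S,(x1-x0)*S),np.uint8)
    for p in parts:
        u=(proj(c,p@R.T+t)-[x0,y0]+.5)*S-.5
        cv2.fillConvexPoly(m,cv2.convexHull(np.round(u*16).astype(np.int32).reshape(-1,1,2)),255,shift=4)
    return cv2.resize(m,None,fx=1/S,fy=1/S,interpolation=cv2.INTER_AREA)/255.
def Rz(a): return np.array([[np.cos(a),-np.sin(a),0],[np.sin(a),np.cos(a),0],[0,0,1]])
E
python3 - <<'E'
from fit import *
C={n:[cap(n) for _ in range(4)] for n in("scene","top")}
np.save("caps1.npy",C,allow_pickle=True)
for n,cs in C.items():
    I=np.mean([c["img"].astype(float) for c in cs],0).mean(2); print(n)
    for nm,parts,p0 in(("block",block_parts(),(.5285,-.032,.13)),("gauge",gauge_parts(),(.4675,-.309,.028))):
        c=cs[0]; u=np.vstack([proj(c,p@Rz(p0[2]).T+[p0[0],p0[1],0]) for p in parts])
        lo=np.floor(u.min(0)-6).astype(int);hi=np.ceil(u.max(0)+6).astype(int);win=(*lo,*hi)
        im=I[lo[1]:hi[1],lo[0]:hi[0]]
        bg=np.median(im[im<np.percentile(im,50)]);
        def cost(p,off=0):
            m=sil(c,parts,Rz(p[2]/40),np.array([p[0],p[1],0]),win)
            fgv=im[m>.9]
            fg=np.median(fgv); o=np.clip((im-bg)/(0.6*(fg-bg)),0,1)
            o=cv2.morphologyEx(o,cv2.MORPH_CLOSE,np.ones((5,5)))
            return ((o-m)**2).sum()
        best=None
        for dx in(-.003,.003):
            r=minimize(cost,[p0[0]+dx,p0[1],p0[2]*40],method="Nelder-Mead",options=dict(initial_simplex=[[p0[0]+dx,p0[1],p0[2]*40],[p0[0]+dx+.004,p0[1],p0[2]*40],[p0[0]+dx,p0[1]+.004,p0[2]*40],[p0[0]+dx,p0[1],p0[2]*40+2]],xatol=1e-4,fatol=1e-3))
            print(nm,r.x[:2].round(4),"yaw",np.degrees(r.x[2]/40).round(2),r.fun)
        m=sil(c,parts,Rz(r.x[2]/40),np.array([r.x[0],r.x[1],0]),win)
        v=np.stack([im,im,im],-1).clip(0,255).astype(np.uint8); v=cv2.resize(v,None,fx=6,fy=6,interpolation=cv2.INTER_CUBIC)
        cn,_=cv2.findContours((cv2.resize(m,None,fx=6,fy=6)>.5).astype(np.uint8),cv2.RETR_EXTERNAL,cv2.CHAIN_APPROX_NONE)
        cv2.drawContours(v,cn,-1,(0,0,255),1); cv2.imwrite(f"pics/fit_{n}_{nm}.png",v)
import glob
L=[cv2.imread(f"pics/fit_{n}_{m}.png") for n in("scene","top") for m in("block","gauge")]
H=max(i.shape[0] for i in L)
rows=[np.hstack([cv2.copyMakeBorder(i,0,max(L[k].shape[0],L[k+1].shape[0])-i.shape[0],0,0,0) for i in L[k:k+2]]) for k in(0,2)]
Wm=max(r.shape[1] for r in rows); o=np.vstack([cv2.copyMakeBorder(r,0,0,0,Wm-r.shape[1],0) for r in rows]); s=min(1,800/o.shape[1],600/o.shape[0])
cv2.imwrite("pics/fitall.png",cv2.resize(o,None,fx=s,fy=s,interpolation=cv2.INTER_AREA))
E
```

```text
scene
block [ 0.528  -0.0314] yaw 7.85 539.7893820927891
block [ 0.5281 -0.0311] yaw 7.89 539.9520160641516
gauge [ 0.4691 -0.3101] yaw 2.75 242.10578798472767
gauge [ 0.469  -0.3102] yaw 2.52 241.98771597973953
top
block [ 0.5273 -0.0284] yaw 8.06 42.93934372220619
block [ 0.5272 -0.0286] yaw 8.35 42.76588732751655
gauge [ 0.4682 -0.3088] yaw 1.5 28.212923961309343
gauge [ 0.4683 -0.3093] yaw 1.51 28.242651252605363
```

View pics/fitall.png

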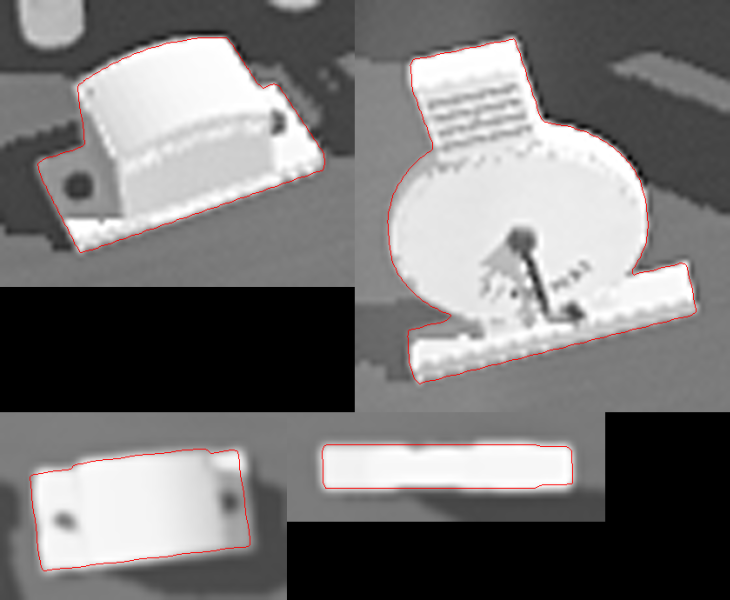

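Request:
send_rows([
  [-0.4, -0.14, -0.8, 0, 0, 0, -0.5],
  [-0.94, -0.33, -0.8, 0, 0, 0, -0.5],
  [-0.94, -0.33, -0.8, 0, 0, 0, -0.5],
  [-0.94, -0.33, -0.8, 0, 0, 0, -0.5],
  [-0.94, -0.33, -0.8, 0, 0, 0, -0.5],
  [-0.94, -0.33, -0.8, 0, 0, 0, -0.5],
  [-0.94, -0.33, 0, 0, 0, 0, -0.5],
  [-0.94, -0.33, 0, 0, 0, 0, -0.5],
  [-0.94, -0.33, 0, 0, 0, 0, -0.5],
  [-0.94, -0.33, 0, 0, 0, 0, -0.5],
  [-0.94, -0.33, 0, 0, 0, 0, -0.5],
  [-0.94, -0.33, 0, 0, 0, 0, -0.5],
])

```text
time_s: 13.62
position: [0.4948, 0.0009, 0.2196]
tcp_rot: [[-0.258, 0.966, 0.001], [0.966, 0.258, -0.0], [-0.001, 0.001, -1.0]]
force: [0.9, -0.6, -0.9]
opening: 0.749
```

Request:
send_rows([
  [-0.94, -0.34, 0, 0, 0, 0, -0.5],
  [-0.94, -0.34, 0, 0, 0, 0, -0.5],
  [-0.94, -0.34, 0, 0, 0, 0, -0.5],
  [-0.94, -0.34, 0, 0, 0, 0, -0.5],
  [-0.94, -0.34, 0, 0, 0, 0, -0.5],
  [-0.94, -0.34, 0, 0, 0, 0, -0.5],
  [-0.94, -0.34, 0, 0, 0, 0, -0.5],
  [-0.94, -0.34, 0, 0, 0, 0, -0.5],
  [-0.94, -0.34, 0, 0, 0, 0, -0.5],
  [-0.94, -0.34, 0, 0, 0, 0.66, -0.5],
  [-0.94, -0.34, 0, 0, 0, 0.65, -0.5],
  [0, 0, 0, 0, 0, 0, -0.5],
])

```text
time_s: 15.12
position: [0.4684, -0.2731, 0.2195]
tcp_rot: [[-0.031, 1.0, 0.001], [1.0, 0.031, -0.001], [-0.001, 0.001, -1.0]]
force: [0.4, -0.7, 0.2]
opening: 0.752
```

```bash
python3 - <<'E'
from h import *
s=status.read_state();p=s["position"];R=s["tcp_rot"];print(p,s["force"],s["opening"],s["joint_positions"])
g=np.array([.4685,-.3095,.128]);print((R.T@(g-p)/.025).round(3), np.degrees(np.arctan2(R[1,1],R[0,1])))
C=np.load("caps1.npy",allow_pickle=True).item()
I=np.mean([c["img"].astype(float) for c in C["scene"]],0)[208:246,55:120].astype(np.uint8)
cv2.imwrite("pics/tab.png",cv2.resize(I,None,fx=12,fy=12,interpolation=cv2.INTER_CUBIC)[:,:,::-1])
E
```

```text
[ 0.46837468 -0.27307335  0.21947867] [ 0.4025174  -0.70737842  0.20942542] 0.7522916754427271 [-4.20496714e+01  2.40382594e+01  9.42818064e+01 -1.47358258e-02
  6.15886031e+01 -4.38316636e+01]
[-1.452 -0.044  3.661] 1.7890292480077548
```

View pics/tab.png

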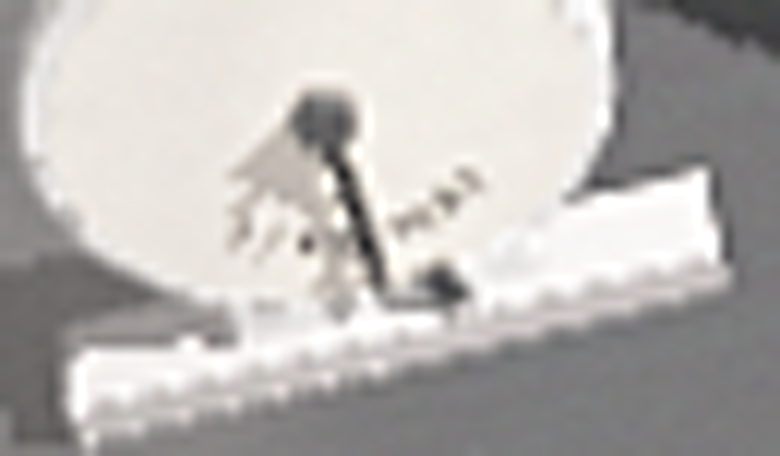

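Request:
send_rows([
  [-0.73, -0.02, 0, 0, 0, 0, -0.5],
  [-0.72, -0.02, 0, 0, 0, 0, -0.5],
  [0, 0, 0.5, 0, 0, 0, -0.5],
  [0, 0, 0.8, 0, 0, 0, -0.5],
  [0, 0, 0.8, 0, 0, 0, -0.5],
  [0, 0, 0.8, 0, 0, 0, -0.5],
  [0, 0, 0.5, 0, 0, 0, -0.5],
  [0, 0, 0.26, 0, 0, 0, -0.5],
  [0, 0, 0, 0, 0, 0, -0.5],
])

```text
time_s: 16.25
position: [0.469, -0.3073, 0.1267]
tcp_rot: [[-0.033, 0.999, -0.0], [0.999, 0.033, 0.001], [0.001, -0.0, -1.0]]
force: [0.0, 0.2, 0.7]
opening: 0.749
```

```bash
python3 - <<'E'
from h import *
a=cap("scene");b=cap("top");s=status.read_state();print(s["position"],s["force"],s["opening"])
A=cv2.resize(a["img"][120:250,30:150],None,fx=4,fy=4);B=cv2.resize(b["img"][190:300,350:430],None,fx=4,fy=4)
B=cv2.copyMakeBorder(B,0,A.shape[0]-B.shape[0],0,0,0)
cv2.imwrite("pics/g5.png",np.hstack([A,B])[:,:,::-1])
E
```

```text
[ 0.46936597 -0.30778896  0.12753186] [ 0.45685162 -0.09691687  0.53081542] 0.7488347148965523
```

View pics/g5.png

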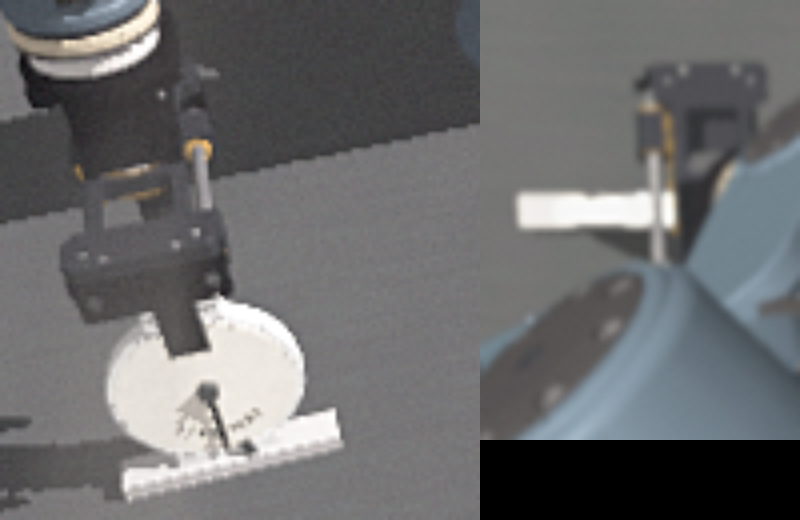

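Request:
send_rows([
  [0, 0, 0, 0, 0, 0, 0.2],
  [0, 0, 0, 0, 0, 0, 1],
  [0, 0, 0, 0, 0, 0, 1],
  [0, 0, 0, 0, 0, 0, 1],
  [0, 0, 0, 0, 0, 0, 1],
  [0, 0, 0, 0, 0, 0, 1],
  [0, 0, 0, 0, 0, 0, 1],
  [0, 0, 0, 0, 0, 0, 1],
])

```text
time_s: 17.35
position: [0.4689, -0.3074, 0.127]
tcp_rot: [[-0.033, 0.999, -0.0], [0.999, 0.033, 0.0], [0.0, -0.0, -1.0]]
force: [-0.4, 1.0, 0.5]
opening: 0.227
```

Request:
send_rows([
  [0, 0, -0.2, 0, 0, 0, 1],
  [0, 0, -0.5, 0, 0, 0, 1],
  [0.3, 0.4, -0.8, 0, 0, 0, 1],
  [0.6, 0.8, -0.8, 0, 0, 0, 1],
  [0.7, 0.9, -0.8, 0, 0, 0, 1],
  [0.7, 0.9, -0.8, 0, 0, 0, 1],
  [0.7, 0.9, -0.8, 0, 0, 0, 1],
  [0.7, 0.9, -0.8, 0, 0, 0, 1],
  [0.7, 0.9, -0.8, 0, 0, 0, 1],
  [0.7, 0.9, -0.8, 0, 0, 0, 1],
  [0.7, 0.9, -0.8, 0, 0, 0, 1],
  [0.7, 0.9, -0.8, 0, 0, 0, 1],
])

```text
time_s: 18.85
position: [0.6735, -0.1372, 0.3453]
tcp_rot: [[-0.033, 0.999, -0.001], [0.999, 0.033, 0.0], [0.0, -0.001, -1.0]]
force: [0.6, -0.5, -4.8]
opening: 0.226
```

Request:
send_rows([
  [0.7, 0.9, -0.8, 0, 0, 0, 1],
  [0.7, 0.9, -0.8, 0, 0, 0, 1],
  [0.7, 0.9, -0.8, 0, 0, 0, 1],
  [0.7, 0.9, -0.8, 0, 0, 0, 1],
  [0.5, 0.6, -0.4, 0, 0, 0, 1],
  [0.2, 0.3, 0, -0.5, 0, 0, 1],
  [0, 0, 0, -0.8, 0, 0, 1],
  [0, 0, 0, -0.8, 0, 0, 1],
  [0, 0, 0, -0.8, 0, 0, 1],
  [0, 0, 0, -0.5, 0, 0, 1],
  [0, 0, 0, 0, 0, 0, 1],
  [0, 0, 0, 0, 0, 0, 1],
])

```text
time_s: 20.35
position: [0.7831, -0.047, 0.4347]
tcp_rot: [[-0.033, 0.829, 0.558], [0.999, 0.028, 0.018], [-0.0, 0.558, -0.83]]
force: [1.0, -0.1, -3.7]
opening: 0.231
```

Request:
send_rows([
  [0, 0, 0, 0, 0, 0, 1],
  [0, 0, 0, 0, 0, 0, 1],
])

```text
time_s: 20.6
position: [0.7837, -0.047, 0.4345]
tcp_rot: [[-0.033, 0.829, 0.559], [0.999, 0.028, 0.019], [-0.0, 0.559, -0.829]]
force: [-0.6, 0.5, -4.4]
opening: 0.227
```

```bash
python3 - <<'E'
from h import *
cs=[cap("scene") for _ in range(4)];np.save("caps2.npy",cs,allow_pickle=True);s=status.read_state();np.save("st2.npy",s,allow_pickle=True);print(s["position"],s["tcp_rot"],s["force"],s["opening"],s["joint_positions"])
cv2.imwrite("pics/s6.png",cs[0]["img"][:,:,::-1])
for q in models.masks_of("scene","gauge_grip")[:2]: print(q["confidence"],q["extent"])
E
```

```text
[ 0.78323775 -0.04695781  0.43433775] [[-3.31486389e-02  8.28822298e-01  5.58529110e-01]
 [ 9.99450431e-01  2.74539147e-02  1.85773751e-02]
 [ 6.35322202e-05  5.58837974e-01 -8.29276863e-01]] [ 0.27770215 -0.79528414 -5.58289079] 0.2279378269759586 [-15.3105119   21.8511336   70.83094946  11.6332166   55.10868857
 -21.12041351]
0.74 [178.8, 106.1, 267.1, 225.4]
```

View pics/s6.png

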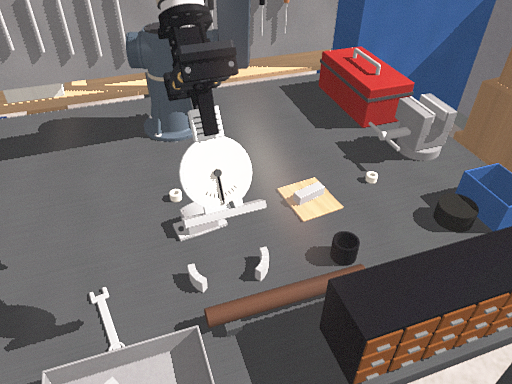

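```bash
cat > tabm.py <<'E'
from fit import *
from scipy.spatial.transform import Rotation as Ro
def fitg(cs,s,name,p0=np.zeros(5),crop=8):
    c=cs[0]; I=np.mean([k["img"].astype(float) for k in cs],0); g=I.mean(2)
    T=s["tcp_rot"]; Rg=np.c_[T[:,1],T[:,0],-T[:,2]]; t0=s["position"]+T@np.array([-.002,0,.127])
    parts=gauge_parts()
    u=np.vstack([proj(c,p@Rg.T+t0) for p in parts]); lo=np.floor(u.min(0)-8).astype(int);hi=np.ceil(u.max(0)+8).astype(int);win=(*lo,*hi)
    im=g[lo[1]:hi[1],lo[0]:hi[0]]
    def pose(q): # q: dx,dy,dz mm gauge frame ; roll about gauge x (deg), yaw about z deg
        R=Rg@Ro.from_euler("xyz",[q[3],0,q[4]],degrees=True).as_matrix(); return R,t0+Rg@(np.array(q[:3])/1000)
    # edge-based: maximise gradient along projected lower outline (exclude grip)
    gx=cv2.Sobel(cv2.GaussianBlur(g,(0,0),.8),cv2.CV_64F,1,0);gy=cv2.Sobel(cv2.GaussianBlur(g,(0,0),.8),cv2.CV_64F,0,1)
    return c,I,Rg,t0,pose,win,parts,np.hypot(gx,gy)
def draw(c,I,R,t,win,parts,name,f=7):
    lo=win[:2];hi=win[2:]
    v=cv2.resize(I[lo[1]:hi[1],lo[0]:hi[0]].clip(0,255).astype(np.uint8),None,fx=f,fy=f,interpolation=cv2.INTER_CUBIC)[:,:,::-1].copy()
    for p in parts:
        uu=(proj(c,p@R.T+t)-lo+.5)*f-.5
        cv2.polylines(v,[cv2.convexHull(np.round(uu).astype(np.int32).reshape(-1,1,2))],True,(0,0,255),1)
    cv2.imwrite(name,v); print(v.shape,lo)
E
python3 - <<'E'
from tabm import *
cs=list(np.load("caps2.npy",allow_pickle=True));s=np.load("st2.npy",allow_pickle=True).item()
c,I,Rg,t0,pose,win,parts,G=fitg(cs,s,"a")
R,t=pose(np.zeros(5)); win=(170,125,275,240)
draw(c,I,R,t,win,parts,"pics/t1.png",5)
win=(195,160,250,235); draw(c,I,R,t,win,[],"pics/t2.png",8)
print("hub proj",proj(c,R@[.008,0,.07]+t))
E
```

```text
(575, 525, 3) (170, 125)
(600, 440, 3) (195, 160)
hub proj [[217.05996437 171.59268498]]
```

View pics/t1.png

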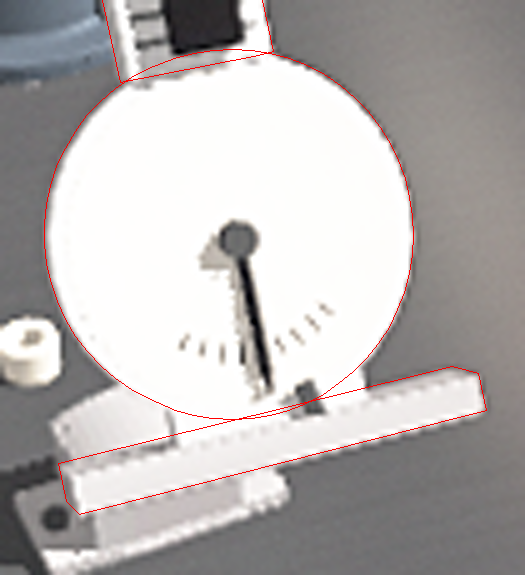

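View pics/t2.png

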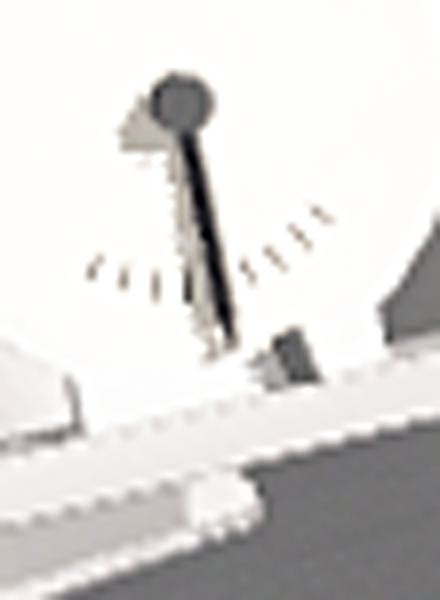

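```bash
cat >> tabm.py <<'E'
def unp(c,uv,R,t,h):
    r=c["pose"][:3,:3]@np.array([(uv[0]-c["cx"])/c["fx"],-(uv[1]-c["cy"])/c["fy"],-1.]); o=c["pose"][:3,3]
    o=R.T@(o-t); r=R.T@r; k=(h-o[0])/r[0]; return o+k*r
def rect(c,I,R,t,h,name,S=8,half=.06):
    # rectified dial view: gauge y to the right, z up, S px per mm
    n=int(2*half*1000*S); yy=(np.arange(n)+.5)/S/1000-half; zz=.07+half-(np.arange(n)+.5)/S/1000
    Y,Z=np.meshgrid(yy,zz); P=np.stack([np.full_like(Y,h),Y,Z],-1).reshape(-1,3)@R.T+t
    m=proj(c,P).reshape(n,n,2).astype(np.float32)
    return cv2.remap(I.astype(np.float32),m[...,0],m[...,1],cv2.INTER_CUBIC)
E
python3 - <<'E'
from tabm import *
np.set_printoptions(precision=2,suppress=True)
cs=list(np.load("caps2.npy",allow_pickle=True));s=np.load("st2.npy",allow_pickle=True).item()
c,I,Rg,t0,pose,win,parts,G=fitg(cs,s,"a"); R,t=pose(np.zeros(5))
print("view dir in gauge", (R.T@(c["pose"][:3,3]-(R@[0,0,.07]+t))))
f=8;tz=lambda x,y:((x+.5)/f-.5+195,(y+.5)/f-.5+160)
for nm,p in dict(hub=(182,101),ptip=(230,345),tab_in=(288,333),tab_out=(305,381),t1=(90,267),t2=(124,278),t3=(156,287),t4=(247,271),t5=(275,258),t6=(300,238),t7=(322,213)).items():
    for h in(.007,.009,.012):
        q=unp(c,tz(*p),R,t,h)*1000; print(nm,h,q[1:]-[0,70],"r",np.hypot(q[1],q[2]-70).round(1),"ang",np.arctan2(q[1],70-q[2]).round(3))
v=rect(c,I,R,t,.008,"")
cv2.imwrite("pics/rect.png",cv2.resize(v[400:,240:840].clip(0,255).astype(np.uint8),None,fx=1,fy=1)[:,:,::-1])
E
```

```text
view dir in gauge [ 0.63 -0.13  0.04]
hub 0.007 [ 0.41 -1.03] r 1.1 ang 0.376
hub 0.009 [-0.02 -0.89] r 0.9 ang -0.026
hub 0.012 [-0.67 -0.68] r 1.0 ang -0.777
ptip 0.007 [ -0.23 -48.56] r 48.6 ang -0.005
ptip 0.009 [ -0.66 -48.27] r 48.3 ang -0.014
ptip 0.012 [ -1.3  -47.83] r 47.8 ang -0.027
tab_in 0.007 [ 11.37 -48.96] r 50.3 ang 0.228
tab_in 0.009 [ 10.9  -48.67] r 49.9 ang 0.22
tab_in 0.012 [ 10.2  -48.22] r 49.3 ang 0.208
tab_out 0.007 [ 12.72 -58.83] r 60.2 ang 0.213
tab_out 0.009 [ 12.25 -58.5 ] r 59.8 ang 0.206
tab_out 0.012 [ 11.55 -58.01] r 59.1 ang 0.196
t1 0.007 [-23.44 -27.84] r 36.4 ang -0.7
t1 0.009 [-23.79 -27.61] r 36.4 ang -0.711
t1 0.012 [-24.32 -27.27] r 36.5 ang -0.728
t2 0.007 [-17.55 -31.34] r 35.9 ang -0.51
t2 0.009 [-17.92 -31.1 ] r 35.9 ang -0.523
t2 0.012 [-18.48 -30.75] r 35.9 ang -0.541
t3 0.007 [-11.91 -34.41] r 36.4 ang -0.333
t3 0.009 [-12.3  -34.16] r 36.3 ang -0.346
t3 0.012 [-12.89 -33.79] r 36.2 ang -0.364
t4 0.007 [  5.98 -35.45] r 36.0 ang 0.167
t4 0.009 [  5.53 -35.2 ] r 35.6 ang 0.156
t4 0.012 [  4.86 -34.82] r 35.2 ang 0.139
t5 0.007 [ 11.87 -34.26] r 36.3 ang 0.333
t5 0.009 [ 11.4  -34.01] r 35.9 ang 0.323
t5 0.012 [ 10.7  -33.64] r 35.3 ang 0.308
t6 0.007 [ 17.48 -31.6 ] r 36.1 ang 0.505
t6 0.009 [ 17.   -31.36] r 35.7 ang 0.497
t6 0.012 [ 16.27 -31.01] r 35.0 ang 0.483
t7 0.007 [ 22.74 -27.87] r 36.0 ang 0.684
t7 0.009 [ 22.24 -27.64] r 35.5 ang 0.677
t7 0.012 [ 21.48 -27.3 ] r 34.7 ang 0.667
```

View pics/rect.png

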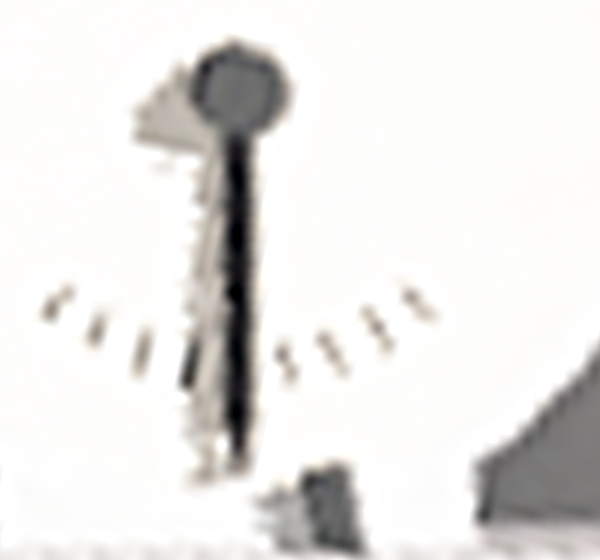

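Request:
send_rows([
  [0, 0, 0, 0.4, 0, 0, 1],
  [0, 0, 0, 0.8, 0, 0, 1],
  [0, 0, 0, 0.9, 0, 0, 1],
  [0, 0, 0, 0.9, 0, 0, 1],
  [0, 0, 0, 0.4, 0, 0, 1],
  [0, -0.3, 0.2, 0, 0, 0, 1],
  [0.1, -0.7, 0.6, 0, 0, 0, 1],
  [0.1, -0.8, 0.7, 0, 0, 0, 1],
  [0.1, -0.8, 0.7, 0, 0, 0, 1],
  [0.1, -0.8, 0.7, 0, 0, 0, 1],
  [0.1, -0.8, 0.7, 0, 0, 0, 1],
  [0.1, -0.8, 0.7, 0, 0, 0, 1],
])

```text
time_s: 22.35
position: [0.6586, -0.0361, 0.3273]
tcp_rot: [[-0.033, 0.999, 0.005], [0.999, 0.033, -0.0], [-0.0, 0.005, -1.0]]
force: [0.6, 0.3, -4.5]
opening: 0.228
```

Request:
send_rows([
  [0.1, -0.8, 0.7, 0, 0, 0, 1],
  [0.1, -0.8, 0.7, 0, 0, 0, 1],
  [0.1, -0.8, 0.7, 0, 0, 0, 1],
  [0.1, -0.8, 0.7, 0, 0, 0, 1],
  [0.1, -0.8, 0.7, 0, 0, 0, 1],
  [0.1, -0.8, 0.4, 0, 0, -0.3, 1],
  [0, -0.5, 0, 0, 0, -0.31, 1],
  [0, -0.2, 0, 0, 0, 0, 1],
  [0, 0, 0, 0, 0, 0, 1],
  [0, 0, 0, 0, 0, 0, 1],
])

```text
time_s: 23.6
position: [0.5212, -0.0271, 0.2301]
tcp_rot: [[-0.139, 0.99, 0.003], [0.99, 0.139, -0.0], [-0.001, 0.003, -1.0]]
force: [-0.2, 0.0, -4.5]
opening: 0.226
```

```bash
python3 - <<'E'
from tabm import *
cs=[cap("scene") for _ in range(2)];s=status.read_state();p=s["position"];R=s["tcp_rot"];print(p,R.round(4),s["force"],s["moment"])
g=np.array([.5274,-.028,.187]);print((R.T@(g-p)/.025).round(3), np.degrees(np.arctan2(R[1,1],R[0,1])))
c,I,Rg,t0,pose,win,parts,G=fitg(cs,s,"a"); R_,t=pose(np.zeros(5))
b=[q@Rz(np.radians(8)).T+[.5277,-.03,0] for q in block_parts()]
import itertools
v=[q@R_.T+t for q in parts]+b
draw(c,I,np.eye(3),np.zeros(3),(160,110,290,250),v,"pics/a1.png",4)
E
```

```text
[ 0.52069868 -0.02696488  0.22978515] [[-1.388e-01  9.903e-01  1.400e-03]
 [ 9.903e-01  1.388e-01 -2.000e-04]
 [-4.000e-04  1.400e-03 -1.000e+00]] [-0.48500475  0.83914528 -5.05010591] [-0.0594666   0.03944396  0.01486919]
[-0.077  0.257  1.712] 7.978618674678064
(560, 520, 3) (160, 110)
```

View pics/a1.png

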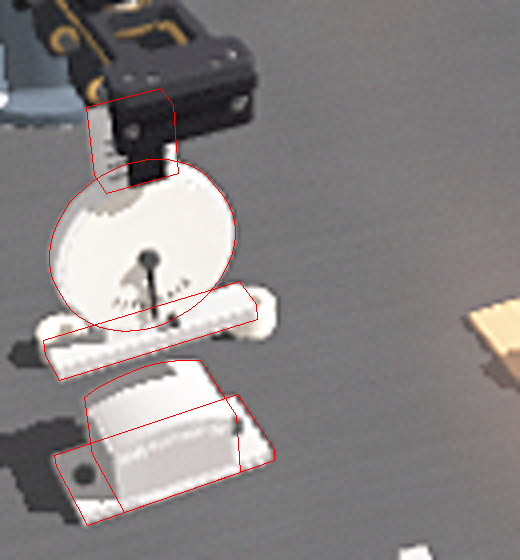

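Request:
send_rows([
  [-0.08, 0.26, 0.2, 0, 0, 0, 1],
  [0, 0, 0.5, 0, 0, 0, 1],
  [0, 0, 0.5, 0, 0, 0, 1],
  [0, 0, 0.3, 0, 0, 0, 1],
  [0, 0, 0.08, 0, 0, 0, 1],
  [0, 0, 0, 0, 0, 0, 1],
  [0, 0, 0, 0, 0, 0, 1],
])

```text
time_s: 24.58
position: [0.5269, -0.028, 0.1905]
tcp_rot: [[-0.139, 0.99, 0.001], [0.99, 0.139, -0.0], [-0.0, 0.001, -1.0]]
force: [-0.2, -0.7, -4.6]
opening: 0.226
```

Request:
send_rows([
  [0, 0, 0.04, 0, 0, 0, 1],
  [0, 0, 0.04, 0, 0, 0, 1],
  [0, 0, 0, 0, 0, 0, 1],
])

```text
time_s: 24.95
position: [0.5265, -0.0279, 0.1881]
tcp_rot: [[-0.139, 0.99, -0.0], [0.99, 0.139, 0.0], [0.0, -0.0, -1.0]]
force: [-0.3, 0.0, -5.2]
opening: 0.228
```

Request:
send_rows([
  [0, 0, 0.03, 0, 0, 0, 1],
  [0, 0, 0.02, 0, 0, 0, 1],
  [0, 0, 0, 0, 0, 0, 1],
])

```text
time_s: 25.32
position: [0.5266, -0.0279, 0.187]
tcp_rot: [[-0.139, 0.99, 0.0], [0.99, 0.139, -0.0], [-0.0, 0.0, -1.0]]
force: [-0.0, 0.6, -2.2]
opening: 0.227
```

Request:
send_rows([
  [0, 0, 0.02, 0, 0, 0, 1],
  [0, 0, 0, 0, 0, 0, 1],
  [0, 0, 0, 0, 0, 0, 1],
])

```text
time_s: 25.7
position: [0.5267, -0.0279, 0.187]
tcp_rot: [[-0.139, 0.99, 0.001], [0.99, 0.139, -0.0], [-0.0, 0.001, -1.0]]
force: [-1.7, 0.8, 6.1]
opening: 0.23
```

```bash
python3 - <<'E'
from tabm import *
cs=[cap("scene") for _ in range(3)];s=status.read_state();p=s["position"];R=s["tcp_rot"];print(p,R.round(4),s["force"],s["moment"])
c,I,Rg,t0,pose,win,parts,G=fitg(cs,s,"a"); R_,t=pose(np.zeros(5))
b=[q@Rz(np.radians(8)).T+[.5277,-.03,0] for q in block_parts()]
v=[q@R_.T+t for q in parts]+b
draw(c,I,np.eye(3),np.zeros(3),(165,120,285,250),v,"pics/a2.png",4)
E
```

```text
[ 0.52667995 -0.02795349  0.18696533] [[-1.391e-01  9.903e-01  6.000e-04]
 [ 9.903e-01  1.391e-01 -2.000e-04]
 [-3.000e-04  6.000e-04 -1.000e+00]] [-2.11679314 -0.22299816  5.79456331] [ 0.01110536  0.59148881 -0.03141492]
(520, 480, 3) (165, 120)
```

View pics/a2.png

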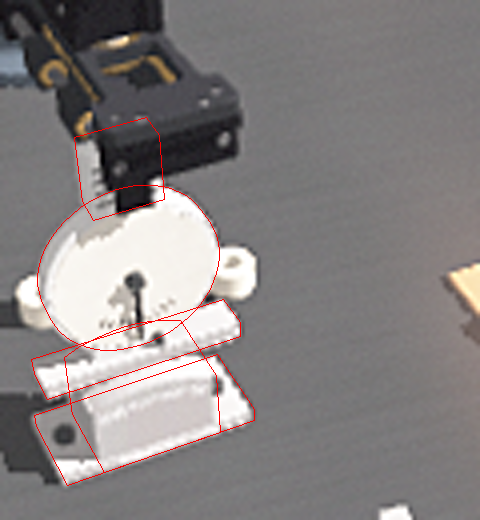

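```bash
python3 - <<'E'
import numpy as np
R=.09
def P(th): 
    F=np.array([R*np.sin(th)-R*th*np.cos(th),R*np.cos(th)+R*th*np.sin(th)-R]); n=np.array([np.sin(th),np.cos(th)]);t=np.array([np.cos(th),-np.sin(th)])
    return F+.127*n+.002*t
d=np.radians(1.4)
for k in range(9):
    a=k*d;D=P(a+d)-P(a); t=np.array([np.cos(a),-np.sin(a)]);n=np.array([np.sin(a),np.cos(a)])
    print(k,"dx",round(D@t/.025,3),"dz",round(-(D@n)/.025,3),(P(a+d)*1000).round(2))
E
```

```text
0 dx 0.124 dz 0.002 [  5.1  126.94]
1 dx 0.124 dz 0.0 [  8.21 126.86]
2 dx 0.124 dz -0.002 [ 11.31 126.75]
3 dx 0.124 dz -0.004 [ 14.41 126.63]
4 dx 0.124 dz -0.006 [ 17.52 126.48]
5 dx 0.124 dz -0.008 [ 20.63 126.31]
6 dx 0.124 dz -0.01 [ 23.74 126.11]
7 dx 0.124 dz -0.013 [ 26.85 125.9 ]
8 dx 0.124 dz -0.015 [ 29.97 125.66]
```

Request:
send_rows([
  [0, 0, -0.01, 0, 0, 0, 1],
  [0.124, 0, 0.002, 0, -0.14, 0, 1],
  [0.124, 0, 0, 0, -0.14, 0, 1],
  [0.124, 0, -0.002, 0, -0.14, 0, 1],
  [0, 0, 0, 0, 0, 0, 1],
  [0, 0, 0, 0, 0, 0, 1],
])

```text
time_s: 26.6
position: [0.5254, -0.0187, 0.1866]
tcp_rot: [[-0.139, 0.99, 0.011], [0.988, 0.14, -0.073], [-0.073, 0.0, -0.997]]
force: [-2.0, 0.4, 5.4]
opening: 0.231
```

Request:
send_rows([
  [0.124, 0, -0.006, 0, -0.14, 0, 1],
  [0.124, 0, -0.008, 0, -0.14, 0, 1],
  [0.124, 0, -0.01, 0, -0.14, 0, 1],
  [0, 0, 0, 0, 0, 0, 1],
  [0, 0, 0, 0, 0, 0, 1],
])

```text
time_s: 27.22
position: [0.5241, -0.0096, 0.186]
tcp_rot: [[-0.137, 0.99, 0.02], [0.98, 0.139, -0.144], [-0.146, 0.0, -0.989]]
force: [-0.8, -0.0, 5.0]
opening: 0.231
```

Request:
send_rows([
  [0.124, 0, -0.012, 0, -0.14, 0, 1],
  [0.124, 0, -0.014, 0, -0.14, 0, 1],
  [0.124, 0, -0.016, 0, -0.14, 0, 1],
  [0, 0, 0, 0, 0, 0, 1],
  [0, 0, 0, 0, 0, 0, 1],
  [0, 0, 0, 0, 0, 0, 1],
  [0, 0, 0, 0, 0, 0, 1],
])

```text
time_s: 28.1
position: [0.5227, -0.0003, 0.1853]
tcp_rot: [[-0.135, 0.99, 0.03], [0.967, 0.139, -0.216], [-0.218, 0.0, -0.976]]
force: [-0.7, 0.4, 0.9]
opening: 0.228
```

```bash
python3 - <<'E'
from tabm import *
cs=[cap("scene") for _ in range(6)];s=status.read_state();p=s["position"];R=s["tcp_rot"];print(p,R.round(4),s["force"],s["moment"],s["time_s"])
np.save("caps3.npy",cs,allow_pickle=True);np.save("st3.npy",s,allow_pickle=True)
c,I,Rg,t0,pose,win,parts,G=fitg(cs,s,"a"); R_,t=pose(np.zeros(5))
print("tilt about x",np.arctan2(-R_[2,1],R_[2,2]))
b=[q@Rz(np.radians(8)).T+[.5277,-.03,0] for q in block_parts()]
v=[q@R_.T+t for q in parts]+b
draw(c,I,np.eye(3),np.zeros(3),(165,120,285,250),v,"pics/a3.png",4)
draw(c,I,np.eye(3),np.zeros(3),(180,165,240,215),[],"pics/a4.png",13)
v=rect(c,I,R_,t,.008,""); cv2.imwrite("pics/rect3.png",v[400:,240:840].clip(0,255).astype(np.uint8)[:,:,::-1])
for n in("pointer_tip","tab_mid"): print(n,[(q["confidence"],np.round(q["point"],1)) for q in models.landmark_of("scene",n)[:2]])
E
```

```text
[ 5.22676606e-01 -2.49320071e-04  1.85304046e-01] [[-0.1358  0.9903  0.0304]
 [ 0.9664  0.1391 -0.2159]
 [-0.2181  0.     -0.9759]] [ 0.29111663 -0.1887905  -0.87476439] [ 0.04651827  0.06177888 -0.05270497] 28.4
tilt about x 0.21983598400448792
(520, 480, 3) (165, 120)
(650, 780, 3) (180, 165)
pointer_tip [(0.61, array([208.7, 204.8]))]
tab_mid []
```

View pics/a3.png

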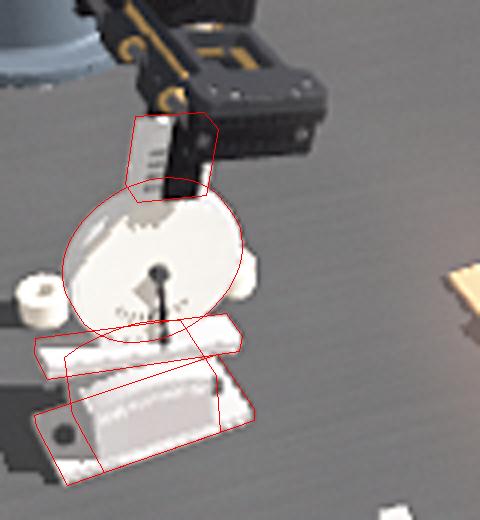

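View pics/a4.png

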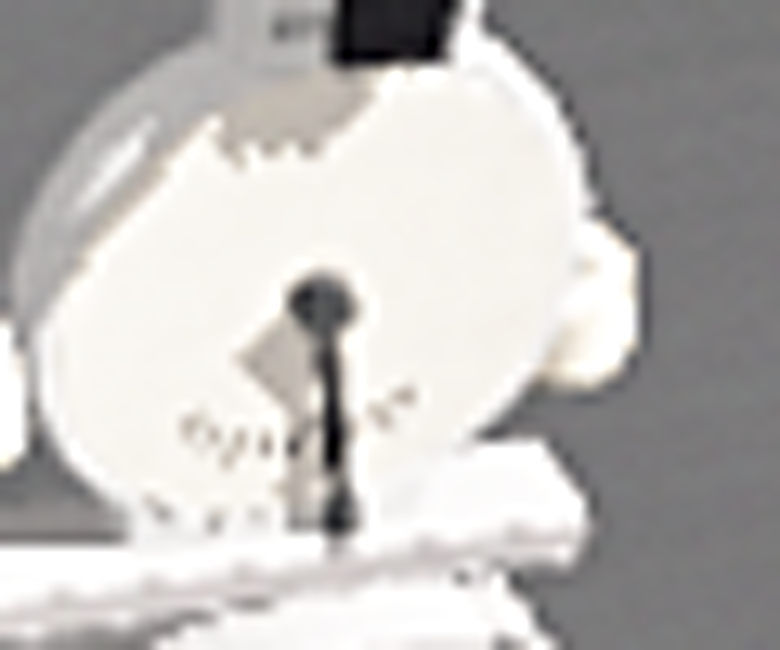

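View pics/rect3.png

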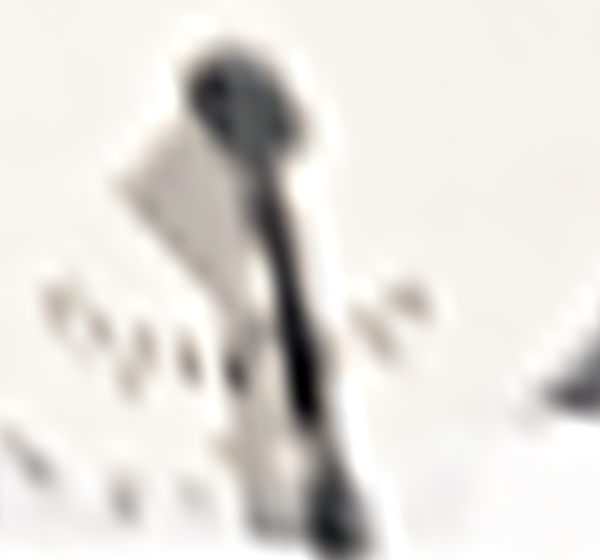

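Request:
send_rows([
  [0, 0, 0.008, 0, 0, 0, 1],
  [0, 0, 0, 0, 0, 0, 1],
  [0, 0, 0, 0, 0, 0, 1],
  [0, 0, 0, 0, 0, 0, 1],
  [0, 0, 0, 0, 0, 0, 1],
  [0, 0, 0, 0, 0, 0, 1],
  [0, 0, 0, 0, 0, 0, 1],
  [0, 0, 0, 0, 0, 0, 1],
])

```text
time_s: 29.5
position: [0.5227, -0.0003, 0.1853]
tcp_rot: [[-0.136, 0.99, 0.03], [0.966, 0.139, -0.216], [-0.218, 0.0, -0.976]]
force: [0.0, -0.6, 1.0]
opening: 0.226
```

```bash
python3 - <<'E'
from tabm import *
F=[];cs=[]
for _ in range(6): cs.append(cap("scene"));s=status.read_state();F.append(s["force"])
p=s["position"];R=s["tcp_rot"];print(p,np.mean(F,0),s["qvel"].round(2),s["time_s"])
c,I,Rg,t0,pose,win,parts,G=fitg(cs,s,"a"); R_,t=pose(np.zeros(5))
print("tilt",np.arctan2(-R_[2,1],R_[2,2]))
draw(c,I,np.eye(3),np.zeros(3),(180,165,240,215),[],"pics/a5.png",13)
I2=np.mean([k["img"].astype(float) for k in np.load("caps3.npy",allow_pickle=True)],0)
print("img diff",abs(I-I2)[165:215,180:240].max())
# foot/crown gap view and whole scene
cv2.imwrite("pics/s7.png",cs[-1]["img"][:,:,::-1])
# darkest-column profile of pointer/tab per row
g=I.mean(2)
for v in range(186,208): 
    w=np.clip(150-g[v,198:213],0,None)
    if w.sum()>60: print(v,round((w*np.arange(198,213)).sum()/w.sum(),2),int(w.sum()))
E
```

```text
[ 5.22678625e-01 -2.54027604e-04  1.85291829e-01] [-0.12894879  0.37451571  0.35734244] [-0.05 -0.   -0.04  0.07  0.01 -0.07] 29.8
tilt 0.21992941710977373
(650, 780, 3) (180, 165)
img diff 44.83333333333334
187 204.0 248
188 203.9 346
189 204.33 268
190 204.33 124
191 204.67 83
192 204.61 134
193 204.71 139
194 205.0 101
195 205.0 103
196 205.0 123
197 205.15 166
198 205.28 197
199 204.36 238
200 205.13 148
203 205.58 129
204 205.42 163
205 205.41 185
```

View pics/a5.png

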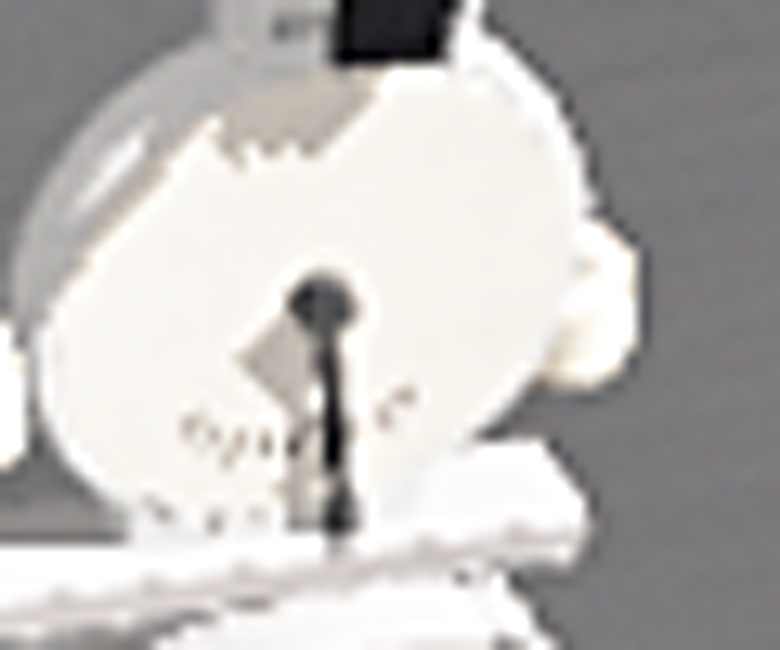

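View pics/s7.png

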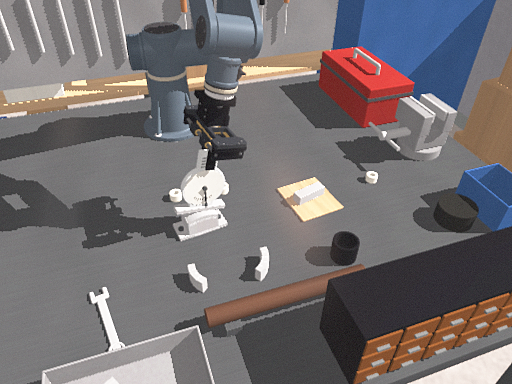

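```bash
python3 -c "
from rig import bot
print(bot.hand_in())"
```

```text
the job is handed in; nothing more can be done
None
```

The job is done and handed in at about 30 s of robot time; no verdict came back.

**Offcut:** it was lifted off the crown, laid flat near the middle of the plywood board and released. A picture afterwards confirmed it.

**Gauge:** I gripped it by its grip and held it closer to the camera to measure the tab, which came out at about 0.22 ± 0.01 rad. I then set the foot upright across the crest at the block's fitted yaw of 8.0° and rocked it towards +y.

**Last checks:**
- **Tilt:** the arm's pose reads 0.220 rad.
- **Pointer on tab:** in the picture the pointer lies in line with the tab to about 0.3 px, roughly 0.01 rad.
- **Foot on crown:** wrist Fz was about +0.4 N, against about −4.8 N hanging free. That means the foot presses on the crown with about 5 N.
- **Stillness:** the arm's joints were still. One image comparison, made before and after a final 0.2 mm extra press, showed a pixel difference of up to 45 levels somewhere on the gauge. The pointer and tab look the same in both pictures, so I put it down to noise and that press.
- **Other objects:** nothing else looked moved in the last scene picture.

**Disagreements:** the tab-landmark network found nothing in the final view, so the alignment rests on my own pixel measurement. The two cameras also differed by up to 3 mm on the block's position, and I used a mean.

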